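# Close the cake box and hold the spring clip open over its lips

### The job

Lower the open lid of the cardboard cake box gently until it is fully closed. Then take the steel spring clip off the card stand by squeezing its two handles, and bring it over the middle of the two upright lips that meet at the front of the box: keep the handles squeezed so that the jaws gape clear on both sides of the pair of lips, with the lips well inside the mouth and the clip not touching the box. Finish while holding it there, open, without letting it bite or letting go, and leave the other things on the table undisturbed.

Things in the scene. Friction and masses are not known exactly. Their poses are not given: they have to be found in the camera images.
- cakebox: Fixed box of stiff 4 mm brown card, 170 (x) x 190 (y) x 75 (z) mm, a white-iced cake inside (top at 60 mm). Origin: centre of the underside; front is the -x side; z up. A card lip 70 mm wide (y), 3 mm thick stands on the front wall's outside (x = -88 to -85 mm) and rises to z = 109 mm, 34 mm above the wall.
- lid (a joint): Lid angle: 0 closed, starts 0.6 to 1.15 open, stop 1.4. A 4 mm card plate 169 x 190 mm hinged on the back (+x) wall's top; stiff hinge (0.16 N m, 1 to 2 N at the free edge), stays where left. A lip 70 mm wide, 3 thick, 34 high stands square on the outer face at the middle of its free edge; closed, it stands 1 mm behind the box's lip, tops level, the pair 7 mm thick (box x = -88 to -81 mm).
- lid_hinge (a point): Middle of the lid's hinge line (box frame x = 85, y = 0, z = 75.5 mm), on the underside of the lid plate. Its axes turn with the lid: x points from the free edge to the hinge, y along the hinge, z out of the lid's outer face. Opening lifts the -x edge up and back.
- box_lip (a point): Top of the box's fixed lip, middle of its width, on its outer (front) face. Axes as the box.
- lid_lip (a point): Top of the lid's lip, middle of its width, on the face that looks to the back (+x) of the box when closed. Axes turn with the lid.
- stand: Fixed stand: steel foot 70 x 110 x 12 mm carrying a blank white upright card 5 mm thick (x), 100 mm wide (y), top edge 85 mm above the table. Origin at the centre of the underside. The clip is parked biting the middle of the card's top edge, give or take 20 mm along it.
- clip_a (a point): Centre of the loose steel clip (60 g): middle of its hinge pin (8 mm thick, along y), which rests on the stand's card, 89 mm above the table. Axes of half A (jaw and handle on the +x side; half B on -x). Parked jaws down: jaws 3 mm thick, 40 wide (y), reach 32 mm below the pin, parallel, 5 mm apart. Handles 30 mm wide rise as a V to 32 mm above the pin, 38 mm apart over the outside there.
- clip_b (a point): The same point of the clip's pin, with the axes of half B. Squeezed evenly, each half turns by half the joint value. The clip may be used either way round.
- clipjaw (a joint): Opening angle between the clip halves: 0 parked on the card, 0.70 fully open (stop): jaw tips gape 27 mm. Squeezing the handles together along the clip's x opens the jaws; about 12 N opens it fully, the handles then being parallel, about 14 mm over the outside. Springs shut (to -0.15) when let go.
- ramekin: small white bowl, 72 mm across, 42 mm high, bystander; origin at its underside
- palette: palette knife lying along its x, 235 mm long, bystander
- bowl: steel bowl, 150 mm across, 60 mm high, bystander
- towels: paper towel roll standing, 110 mm across, 220 mm high, bystander
- water: water bottle standing, 64 mm across, 200 mm high, bystander
- punnet: pink open tub 130 x 100 x 50 mm, bystander
- jug: clear measuring jug, 110 mm across, 160 mm high, bystander

How it is judged (in metres and radians):
On the way, in this order (a step that is already met when the one before it is completed fails the run):
1. the lid is lowered fully closed while the clip is still parked (value of joint lid below 0.05 rad and distance between clip_a and stand below 0.105 m), for 0.2 s.
2. the clip, held by the fingers, is off the card stand (horizontal distance between clip_a and stand above 0.06 m and height (world z) of clip_a above 0.08 m and contact force between the fingers and clip above 2 N), for 0.2 s.
At the end, for the whole second after the job is handed in: Lid closed (<0.05 rad); clip gripped by the fingers, open >0.4 rad, at rest, both lips between its jaws and at least 6 mm inside the tips, clip within 15 mm of the lips' middle, within 0.2 rad of square, under 1 N on the box (value of joint lid below 0.05 rad and value of joint clipjaw above 0.4 rad and contact force between the fingers and clip above 3 N and contact force between clip and cakebox below 1 N and linear speed of clip below 0.03 m/s and angle between the y axis of clip_a and the y axis of cakebox, either way round below 0.2 rad and y of clip_a in the frame of cakebox between -0.015 and 0.015 m and z of each of box_lip, lid_lip in the frame of clip_a above -0.026 m and z of each of box_lip, lid_lip in the frame of clip_b above -0.026 m and height (world z) of clip_a above 0.109 m and ((x of lid_lip in the frame of clip_a below 0.0025 m and x of box_lip in the frame of clip_b above -0.0025 m) or (x of box_lip in the frame of clip_a below 0.0025 m and x of lid_lip in the frame of clip_b above -0.0025 m))); the arm keeps its last pose, push and grip.
It fails at once if the lid is slammed (falls faster than 2.5 rad/s) (velocity of joint lid below -2.5 rad/s).
It fails at once if a bystander is moved more than 30 mm (distance of any of ramekin, palette, bowl, towels, water, punnet, jug from where it was at the start of the episode above 0.03 m).
It also fails if it takes over 58 s, if anything falls off the work surface, if the arm or the gripper's body presses on something with over 40 N, if the wrist force passes 120 N, or if a joint passes its speed limit or range.

### The arm

A 7-joint arm with a two-finger parallel gripper is mounted at the origin on the work surface. World frame = base frame: x ahead of the robot, y to its left, z up, the work surface at z = 0. Lengths are in mm, angles in rad, forces in N, time in s.
With the tool pointing down it reaches from about 400 to 875 mm from the base axis. Payload 4.4 kg.
Tool frame: the origin (TCP) lies at the very end of the fingers, on their centre line; the grasp point (between the pads) lies 19 mm behind it; z points along the fingers, y is the direction in which the jaws open and shut (so a half turn about z gives the same grasp; the last joint's range is limited). The gripper opens to 85 mm and grips with 20 to 120 N. Pads are 22 mm wide; open, the fingers measure 114 mm over their backs; the gripper's body (76 mm by 85 mm) begins 54 mm behind the grasp point. The pads swing forward as they close: fully open they stand 13 mm farther back than shut.
Start: joints at [1.06, 0.628, 0.038, 1.517, -0.027, 0.996, -0.02], TCP at [279.709, -586.755, 231.313] pointing down, gripper open.
Joint ranges: [-3.06, 3.06], [-0.37, 2.12], [-1.25, 1.32], [0.18, 2.47], [-1.1, 4.24], [0.23, 1.98], [-2.94, 2.94]. Speed limits (rad/s): [2.57, 2.57, 3.14, 3.14, 3.14, 3.14, 3.14].

### API

Orientations are given as [roll, pitch, yaw] about the fixed x, y, z axes, in that order (R = Rz(yaw) Ry(pitch) Rx(roll)).
In Python, from cell import ctrl gives the robot as it stands.
- The arm moves only by the shell command python3 -m crank 'ROWS' [OPENING]. ROWS is JSON, a list that holds one entry, the list of rows, each a list of 6 numbers: the shift along the tool's x, y, z in units of 30 mm (1.0 is 30 mm), then the turn, a rotation vector about the tool's x, y, z in units of 6 degrees (1.0 is 6 degrees). In form: [[[tx, ty, tz, rx, ry, rz], ...]]. A call has 1 to 12 rows; each row shifts and turns the pose as measured when the row begins, along the tool's axes as they then stand; what a row does not reach is not made up. A row lasts 1/12 s, in which the tool goes at most 41.7 mm and 7.16 degrees, less where a joint would pass 70% of its speed; a pose out of reach is approached as far as the arm can. A call is refused whole if a number of a shift passes 1 or a number of a turn 1, either way. A call with a gripper value outside its range is refused whole. OPENING is the gripper command: -1 is fully open, 1 is shut, values between are in proportion, set as the call begins (- or left out, the last holds). The fingers move at their own pace and stop on an object; the grip force is fixed at half the most. Time passes only in rows, so rows that do not move let the fingers close. It gives the time, the measured TCP pose, the force and the opening at its end, in the units of the state.
- ctrl.read_state(): the state, without advancing time (a new reading comes with each control period).
- ctrl.get_image(name): name is "side" or "top" or "wrist"; returns a dict with "color" (420x560x3 uint8, red, green, blue), "depth" (420x560 float32, mm along the optical axis (not along the pixel's ray), 0 where there is no reading), "camera_matrix" (3x3 intrinsics, pixels), "R" (3x3) and "t" (3): a world point X has camera coordinates R X + t. Camera axes: x right, y down, z forward; pixel columns grow to the right and rows downward; lengths in mm; the calibration is good to about 2 mm. A picture is of the moment at which its call begins.
- ctrl.finish_job(): hands the job in, once; it reports no verdict.
Trained networks look in a picture, given as the dict that the camera call returned (one of the last four; its "shot" number tells which), for a name from the list of things; names that differ only in an ending like _2 or _b are one class to them, and where a whole thing is asked for, a point or a joint stands for the part that bears it (a point fixed in the world has none). Each returns a list of dicts, best first, with "conf" (0 to 1); they miss things now and then, are a little off and sometimes report something else, mostly with a low value. They report only what shows in the picture. A call takes as long as a camera call.
- ctrl.search_frame(query, picture): "extent" ([centre column, centre row, width, height] in pixels, round what is visible of it).
The state is a dict: "clock": time; "qpos": joint angles; "qd": joint speeds; "tau": joint torques, N m; "eef_pos": TCP position; "tool_rot": TCP orientation; "force": force on the tool from outside, world axes, zero at the start; "torque": the same for the moment, N m; "width": finger opening in mm.
Only numpy, scipy, OpenCV 4.12 (cv2) and the standard library are available. Lean on these libraries where they do the work, as an engineer would, in place of code of your own. Each camera call takes 0.05 s, during which the arm holds its last target. There are 200 camera calls.

## Working session

There is one attempt and no reset: what is moved stays moved. The work goes in short steps, Python scripts to look and compute and a shell command to move; the robot and the scene stay as the last step left them, time stands still between calls to the robot, and variables do not carry over. Pictures are saved under pics/ and viewed, about 8 in all and at most 12, crops included, and the job is handed in when it is done.

```bash
mkdir -p pics; ls; cat > h.py <<'E'
import numpy as np, cv2, json
from cell import ctrl
from scipy.spatial.transform import Rotation as Ro
def shot(n):
    return ctrl.get_image(n)
def cloud(p):
    d=p["depth"]; K=np.array(p["camera_matrix"]); R=np.array(p["R"]); t=np.array(p["t"])
    v,u=np.mgrid[:d.shape[0],:d.shape[1]]
    c=np.stack([(u-K[0,2])/K[0,0]*d,(v-K[1,2])/K[1,1]*d,d],-1)
    w=(c-t)@R; w[d==0]=np.nan
    return w
def save(p,n): cv2.imwrite("pics/"+n,p["color"][:,:,::-1])
E
python3 - <<'E'
from h import *
s=ctrl.read_state(); print({k:np.round(v,3).tolist() for k,v in s.items()})
for n in("side","top"):
    p=shot(n); save(p,n+"0.png"); np.savez("pics/"+n+"0.npz",w=cloud(p),c=p["color"])
    print(n,"cam",np.round(-np.array(p["R"]).T@p["t"]),np.round(p["R"],2).tolist(),p["camera_matrix"][0][0])
    for q in "cakebox lid stand clip_a ramekin palette bowl towels water punnet jug".split():
        r=ctrl.search_frame(q,p)
        print(q,[(round(float(a["conf"]),2),np.round(a["extent"]).tolist()) for a in r[:2]])
a=cv2.imread("pics/side0.png");b=cv2.imread("pics/top0.png")
E
```

```text
pics
{'clock': 0.0, 'qpos': [1.06, 0.629, 0.038, 1.518, -0.027, 0.996, -0.02], 'qd': [0.002, 0.0, 0.002, -0.001, 0.0, -0.002, 0.0], 'tau': [0.001, -56.34, 1.226, -19.344, 0.011, 0.01, -0.0], 'eef_pos': [279.434, -586.164, 230.367], 'tool_rot': [-3.14, 0.0, 0.445], 'force': [1.09, 0.249, -0.243], 'torque': [-0.012, -0.011, 0.003], 'width': 85.777}
side cam [ 422. 1244. 1159.] [[-0.99, -0.13, -0.02], [-0.07, 0.65, -0.75], [0.11, -0.75, -0.66]] 539.8765276903948
cakebox [(0.61, [282.0, 247.0, 80.0, 97.0]), (0.47, [308.0, 334.0, 57.0, 100.0])]
lid [(0.92, [270.0, 226.0, 52.0, 73.0])]
stand [(0.97, [300.0, 179.0, 22.0, 20.0]), (0.62, [282.0, 243.0, 85.0, 107.0])]
clip_a [(0.58, [300.0, 156.0, 9.0, 13.0])]
ramekin [(0.74, [263.0, 216.0, 20.0, 21.0]), (0.52, [300.0, 180.0, 22.0, 22.0])]
palette [(0.89, [337.0, 227.0, 75.0, 15.0])]
bowl [(0.94, [219.0, 187.0, 49.0, 36.0])]
towels [(0.68, [309.0, 335.0, 56.0, 99.0])]
water [(0.73, [250.0, 318.0, 24.0, 62.0])]
punnet [(0.69, [208.0, 234.0, 51.0, 40.0])]
jug [(0.76, [273.0, 122.0, 36.0, 52.0])]
top cam [ 272.   57. 1697.] [[-0.03, -1.0, 0.0], [-0.98, 0.03, -0.19], [0.19, -0.01, -0.98]] 516.6668045406791
cakebox [(0.59, [239.0, 228.0, 72.0, 62.0])]
lid [(0.58, [235.0, 211.0, 69.0, 33.0])]
stand [(0.63, [361.0, 230.0, 36.0, 27.0]), (0.29, [436.0, 185.0, 48.0, 53.0])]
clip_a [(0.67, [370.0, 222.0, 13.0, 13.0])]
ramekin [(0.92, [295.0, 202.0, 21.0, 22.0])]
palette [(0.79, [298.0, 269.0, 11.0, 72.0]), (0.17, [294.0, 204.0, 17.0, 22.0])]
bowl [(0.89, [327.0, 156.0, 47.0, 43.0])]
towels [(0.92, [136.0, 256.0, 58.0, 43.0])]
water [(0.7, [155.0, 211.0, 28.0, 27.0]), (0.28, [237.0, 228.0, 73.0, 71.0])]
punnet [(0.74, [236.0, 228.0, 72.0, 71.0]), (0.67, [263.0, 156.0, 34.0, 44.0])]
jug [(0.69, [436.0, 185.0, 45.0, 53.0])]
```

View pics/side0.png

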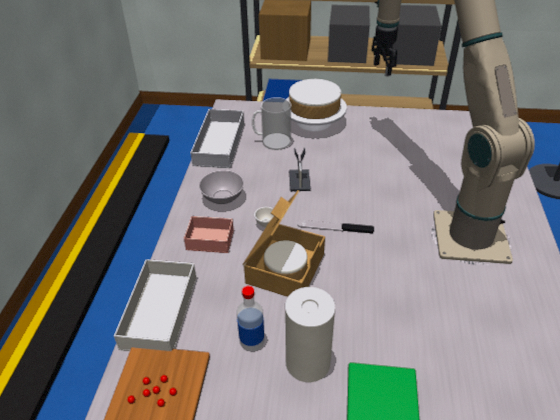

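View pics/top0.png

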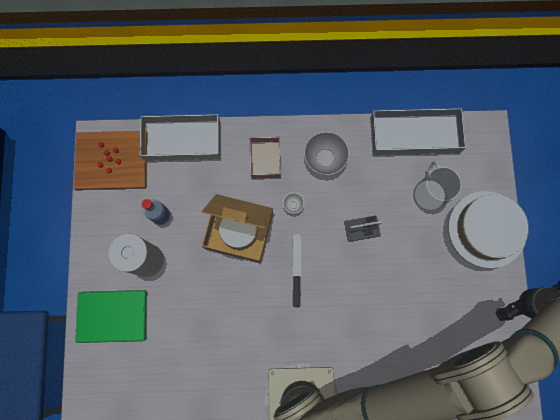

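The side view shows the box at about (285,260), with its lid up at (275,225), and the stand at (300,180) with the clip at (300,157). In the top view the box is at (238,228), the stand at (361,229) and the clip at (368,222). Next I fit the poses from depth.

```bash
python3 - <<'E'
from h import *
T=np.load("pics/top0.npz");S=np.load("pics/side0.npz")
def reg(D,ext,m=4):
    c,r,w,h=ext; sl=np.s_[int(r-h/2-m):int(r+h/2+m),int(c-w/2-m):int(c+w/2+m)]
    return D["w"][sl].reshape(-1,3),D["c"][sl].reshape(-1,3).astype(int)
def stat(n,P): print(n,len(P),np.round(np.nanmin(P,0)),np.round(np.nanmax(P,0)),np.round(np.nanmean(P,0)))
for nm,D,e in(("T",T,[238,228,76,72]),("S",S,[283,245,85,107])):
    P,C=reg(D,e)
    brown=(C[:,0]-C[:,2]>40)
    B=P[brown]
    stat(nm+" brown",B)
    m=(B[:,2]>60)&(B[:,2]<82)
    stat(" rim",B[m]); print(cv2.minAreaRect(B[m][:,:2].astype(np.float32)))
    m=(B[:,2]>5)&(B[:,2]<82);print(cv2.minAreaRect(B[m][:,:2].astype(np.float32)))
    L=B[B[:,2]>85]; 
    for k in range(3):
        c=np.median(L,0); u,s,v=np.linalg.svd(L-c); n=v[2]*np.sign(v[2][2]); d=(L-c)@n; 
        L=L[abs(d)<6]
    stat(" lid plane",L); print(n.round(3),"tilt",np.arccos(n[2]))
    print(L[np.argsort(L[:,2])[-5:]].round())
for nm,D,e in(("T",T,[361,229,40,36]),("S",S,[300,172,26,50])):
    P,C=reg(D,e,2)
    for a,b in((6,18),(30,76),(76,88),(88,130)):
        Q=P[(P[:,2]>a)&(P[:,2]<b)]
        if len(Q)>4: stat(nm+f" stand {a}",Q); print("  ",cv2.minAreaRect(Q[:,:2].astype(np.float32)))
for q,e in dict(ramekin=[295,202,21,22],palette=[298,269,11,72],bowl=[327,156,47,43],towels=[130,253,40,40],water=[155,211,28,27],punnet=[263,156,34,44],jug=[436,185,45,53]).items():
    P,C=reg(T,e,1); stat(q,P[P[:,2]>(3 if q=="palette" else 8)])
im=T["c"][:,:,::-1]; a=cv2.resize(im[190:270,190:280],(540,480),interpolation=cv2.INTER_CUBIC)
b=cv2.resize(S["c"][:,:,::-1][140:300,235:335],(300,480),interpolation=cv2.INTER_CUBIC)
cv2.imwrite("pics/crop1.png",np.hstack([cv2.resize(a,(480,427)),cv2.resize(b,(267,427))]))
E
```

```text
T brown 1930 [440.  81.  -8.] [650. 306. 246.] [546. 188. 105.]
 rim 130 [440.  81.  62.] [644. 306.  82.] [497. 201.  74.]
((545.930419921875, 191.69729614257812), (190.3121337890625, 170.57733154296875), 74.33802795410156)
((545.930419921875, 191.69729614257812), (190.3121337890625, 170.57733154296875), 74.33802795410156)
 lid plane 688 [519.  81.  86.] [641. 280. 232.] [574. 178. 173.]
[ 0.827 -0.231  0.513] tilt 1.0319966600112869
[[543. 166. 229.]
 [560. 244. 230.]
 [534. 158. 230.]
 [534. 152. 231.]
 [556. 221. 232.]]
S brown 3221 [ 441. -162.   -7.] [652. 464. 239.] [555. 211.  77.]
 rim 610 [441.  83.  60.] [650. 306.  81.] [534. 211.  70.]
((545.5244750976562, 190.49526977539062), (197.51487731933594, 172.3096923828125), 74.83595275878906)
((527.0414428710938, 121.18830108642578), (346.36895751953125, 173.89077758789062), 75.0619888305664)
 lid plane 113 [569. 166. 172.] [617. 463. 238.] [592. 317. 205.]
[ 0.989 -0.148  0.014] tilt 1.5572789089782029
[[576. 199. 237.]
 [574. 195. 237.]
 [569. 175. 237.]
 [579. 220. 238.]
 [580. 212. 238.]]
T stand 6 516 [ 478. -288.    6.] [
[... 1145 characters left out ...]
87524414062), (6.793687343597412, 105.93168640136719), 5.300999164581299)
S stand 88 81 [ 529. -252.   88.] [ 564. -169.  125.] [ 545. -225.  104.]
   ((544.9064331054688, -210.77664184570312), (33.42942810058594, 83.56417846679688), 5.101633548736572)
ramekin 313 [594. -33.   8.] [663.  42.  51.] [633.   8.  26.]
palette 665 [297. -22.   3.] [536.  25.  26.] [415.   4.  11.]
bowl 1294 [ 716. -191.    8.] [871. -27.  70.] [ 800. -109.   32.]
towels 1434 [403. 439.   8.] [551. 618. 230.] [453. 488. 208.]
water 553 [571. 416.   8.] [670. 518. 209.] [595. 439. 121.]
punnet 478 [721.  46.   8.] [879. 166.  61.] [791. 103.  29.]
jug 1433 [ 579. -555.    8.] [ 782. -392.  170.] [ 653. -452.   89.]
```

View pics/crop1.png

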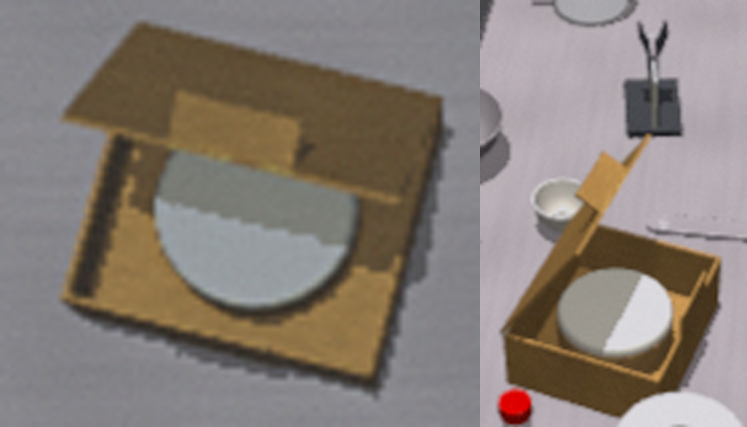

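The lid crop confirms the front faces the robot, with box yaw about -15.4° and the lid open about 1.03 rad. The plan is to shut the fingers and push the lid from behind, off to box y = -80 to stay clear of the lip. I'll write a helper that prints row values.

```bash
cat >> h.py <<'E'
C=np.array([545.7,191.3]); YB=np.radians(-15.4)
xh=np.array([np.cos(YB),np.sin(YB)]); yh=np.array([-np.sin(YB),np.cos(YB)])
def box(x,y,z): return np.r_[C+x*xh+y*yh,z]
def rows(targets,step=0.9,rot=0.9):
    """targets: list of (pos, yaw_deg); tool down; prints rows from measured pose"""
    s=ctrl.read_state(); p=np.array(s["eef_pos"]); R=Ro.from_euler("xyz",s["tool_rot"])
    out=[]
    for t,yaw in targets:
        G=Ro.from_euler("xyz",[np.pi,0,np.radians(yaw)]); dr=(R.inv()*G).as_rotvec(); d=np.array(t)-p
        n=int(np.ceil(max(np.linalg.norm(d)/30/step,np.degrees(np.linalg.norm(dr))/6/rot,1)))
        for k in range(n):
            Rk=R*Ro.from_rotvec(dr*k/n)
            out.append(np.r_[Rk.inv().apply(d/n)/30,np.degrees(dr)/6/n].round(2))
        p=np.array(t);R=G
    for i in range(0,len(out),12): print("[["+",".join("["+",".join(f"{v:g}" for v in r+0.0)+"]" for r in out[i:i+12])+"]]")
E
python3 - <<'E'
from h import *
rows([((400,-330,300),60),(box(57,-80,290),74.6)])
E
```

```text
[[[0.66,-0.55,-0.21,0,0,-0.52],[0.69,-0.51,-0.21,0,0,-0.52],[0.72,-0.47,-0.21,0,0,-0.52],[0.74,-0.43,-0.21,0,0,-0.52],[0.77,-0.39,-0.21,0,0,-0.52],[0.79,-0.35,-0.21,0,0,-0.52],[0.8,-0.3,-0.21,0,0,-0.52],[0.82,-0.26,-0.21,0,0,-0.52],[0.83,-0.21,-0.21,0,0,-0.52],[0.84,-0.17,-0.21,0,0,-0.52],[0.85,-0.12,-0.21,0,0,-0.52],[0.85,-0.11,0.02,0,0,-0.14]]]
[[[0.86,-0.1,0.02,0,0,-0.14],[0.86,-0.09,0.02,0,0,-0.14],[0.86,-0.07,0.02,0,0,-0.14],[0.86,-0.06,0.02,0,0,-0.14],[0.86,-0.05,0.02,0,0,-0.14],[0.86,-0.04,0.02,0,0,-0.14],[0.86,-0.02,0.02,0,0,-0.14],[0.86,-0.01,0.02,0,0,-0.14],[0.86,0,0.02,0,0,-0.14],[0.86,0.01,0.02,0,0,-0.14],[0.86,0.02,0.02,0,0,-0.14],[0.86,0.04,0.02,0,0,-0.14]]]
[[[0.86,0.05,0.02,0,0,-0.14],[0.86,0.06,0.02,0,0,-0.14],[0.86,0.07,0.02,0,0,-0.14],[0.86,0.09,0.02,0,0,-0.14],[0.86,0.1,0.02,0,0,-0.14]]]
```

```bash
python3 -m crank '[[[0.66,-0.55,-0.21,0,0,-0.52],[0.69,-0.51,-0.21,0,0,-0.52],[0.72,-0.47,-0.21,0,0,-0.52],[0.74,-0.43,-0.21,0,0,-0.52],[0.77,-0.39,-0.21,0,0,-0.52],[0.79,-0.35,-0.21,0,0,-0.52],[0.8,-0.3,-0.21,0,0,-0.52],[0.82,-0.26,-0.21,0,0,-0.52],[0.83,-0.21,-0.21,0,0,-0.52],[0.84,-0.17,-0.21,0,0,-0.52],[0.85,-0.12,-0.21,0,0,-0.52],[0.85,-0.11,0.02,0,0,-0.14]]]' 1
python3 -m crank '[[[0.86,-0.1,0.02,0,0,-0.14],[0.86,-0.09,0.02,0,0,-0.14],[0.86,-0.07,0.02,0,0,-0.14],[0.86,-0.06,0.02,0,0,-0.14],[0.86,-0.05,0.02,0,0,-0.14],[0.86,-0.04,0.02,0,0,-0.14],[0.86,-0.02,0.02,0,0,-0.14],[0.86,-0.01,0.02,0,0,-0.14]]]'
python3 -c '
from h import *
rows([(box(57,-80,290),74.6),(box(57,-80,290),74.6)])'
```

```text
clock: 2.2
eef_pos: [407.9, -299.9, 301.5]
tool_rot: [3.14, 0.006, 1.076]
force: [1.2, 0.2, -0.1]
width: -0.1
clock: 2.87
eef_pos: [487.4, -98.4, 297.9]
tool_rot: [3.134, 0.008, 1.198]
force: [0.1, 0.5, -0.3]
width: 0.3
[[[0.81,0.05,0.02,0.01,0.01,-0.11],[0.8,0.06,0.02,0.01,0.01,-0.11],[0.8,0.07,0.02,0.01,0.01,-0.11],[0.8,0.08,0.03,0.01,0.01,-0.11],[0.8,0.09,0.03,0.01,0.01,-0.11],[0.8,0.1,0.03,0.01,0.01,-0.11],[0.8,0.11,0.03,0.01,0.01,-0.11],[0.8,0.12,0.03,0.01,0.01,-0.11],[0.8,0.13,0.03,0.01,0.01,-0.11],[0,0,0,0,0,0]]]
```

```bash
python3 -m crank '[[[0.81,0.05,0.02,0,0,-0.11],[0.8,0.06,0.02,0,0,-0.11],[0.8,0.07,0.02,0,0,-0.11],[0.8,0.08,0.03,0,0,-0.11],[0.8,0.09,0.03,0,0,-0.11],[0.8,0.1,0.03,0,0,-0.11],[0.8,0.11,0.03,0,0,-0.11],[0.8,0.12,0.03,0,0,-0.11],[0.8,0.13,0.03,0,0,-0.11],[0,0,0,0,0,0]]]'
python3 - <<'E'
from h import *
# target follow points in box frame, then rows per step
r=120; T=[(box(57,-80,172),74.6)]
for th in (1.03,.9,.8,.7,.6,.5,.4,.3,.2,.1,0.03):
    x=85-r*np.cos(th)+4*np.sin(th)+4; z=75.5+r*np.sin(th)+4*np.cos(th)-3
    T.append((box(x,-80,z),74.6))
rows(T,0.9)
p=shot("side");save(p,"s1.png")
E
```

```text
clock: 3.7
eef_pos: [584.1, 115.8, 290.4]
tool_rot: [3.131, 0.004, 1.313]
force: [-0.2, 1.7, 1.3]
width: -0.3
[[[-0.11,-0.01,0.79,0.02,0.01,0.02],[-0.11,-0.01,0.79,0.02,0.01,0.02],[-0.11,-0.01,0.79,0.02,0.01,0.02],[-0.11,0,0.79,0.02,0.01,0.02],[-0.12,0,0.79,0.02,0.01,0.02],[0,-0.88,-0.18,0,0,0],[0,-0.44,0.28,0,0,0],[0,-0.31,0.25,0,0,0],[0,-0.28,0.28,0,0,0],[0,-0.25,0.31,0,0,0],[0,-0.22,0.33,0,0,0],[0,-0.19,0.35,0,0,0]]]
[[[0,-0.15,0.37,0,0,0],[0,-0.11,0.38,0,0,0],[0,-0.07,0.39,0,0,0],[0,-0.03,0.28,0,0,0]]]
```

View pics/s1.png

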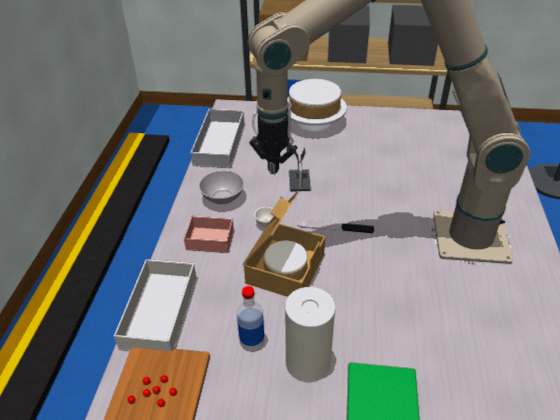

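The tool is held above and behind the lid, which is still open at about (280,225). I descend behind it next, watching the force.

```bash
python3 -m crank '[[[-0.11,0,0.79,0.02,0.01,0.02],[-0.11,0,0.79,0.02,0.01,0.02],[-0.11,0,0.79,0.02,0.01,0.02],[-0.11,0,0.79,0.02,0.01,0.02],[-0.12,0,0.79,0.02,0.01,0.02],[0,0,0,0,0,0],[0,-0.4,-0.05,0,0,0],[0,-0.4,-0.05,0,0,0]]]'
python3 -m crank '[[[0,-0.22,0.14,0,0,0],[0,-0.22,0.14,0,0,0],[0,-0.2,0.15,0,0,0],[0,-0.2,0.15,0,0,0],[0,0,0,0,0,0]]]'
python3 - <<'E'
from h import *
p=shot("side");save(p,"s2.png")
p=np.array(ctrl.read_state()["eef_pos"]); d=p[:2]-C; print(d@xh,d@yh,p[2])
cv2.imwrite("pics/s2.png",cv2.resize(cv2.imread("pics/s2.png")[100:310,220:400],(540,630))[:600])
E
```

```text
clock: 4.42
eef_pos: [558.2, 92.2, 173.0]
tool_rot: [3.136, 0.006, 1.289]
force: [-0.5, 0.4, 0.5]
width: 0.3
clock: 4.83
eef_pos: [534.6, 98.0, 158.7]
tool_rot: [3.128, 0.004, 1.287]
force: [-0.9, -0.6, 0.5]
width: 0.1
14.795447541544338 -92.75047321162093 159.0473160887198
```

View pics/s2.png

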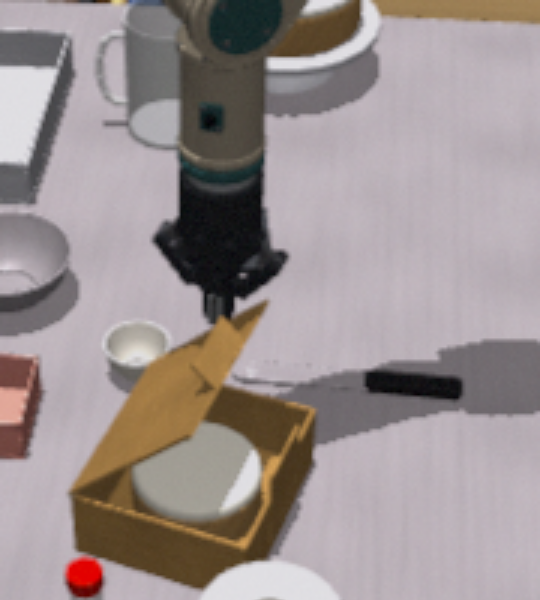

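The finger is behind the lid's upper edge at about (215,310) and the lid is moving down. I continue along the arc, correcting y by +12 mm.

```bash
python3 -m crank '[[[0.1,-0.2,0.14,0,0,0],[0.1,-0.2,0.15,0,0,0],[0.1,-0.18,0.16,0,0,0],[0.1,-0.17,0.17,0,0,0],[0,-0.16,0.18,0,0,0],[0,-0.15,0.19,0,0,0],[0,-0.13,0.2,0,0,0],[0,-0.12,0.2,0,0,0]]]'
python3 - <<'E'
from h import *
p=np.array(ctrl.read_state()["eef_pos"]); d=p[:2]-C; print(d@xh,d@yh,p[2],np.arctan2(p[2]-79,85-d@xh))
E
```

```text
clock: 5.55
eef_pos: [500.3, 122.9, 113.4]
tool_rot: [3.124, 0.002, 1.287]
force: [0.8, -0.9, 0.4]
width: 0.1
-25.569014965560463 -77.99573546502407 113.41577496207438 0.30175531264889727
```

```bash
python3 -m crank '[[[0,-0.08,0.2,0,0,0],[0,-0.06,0.2,0,0,0],[0,-0.05,0.2,0,0,0],[0,-0.03,0.2,0,0,0],[0,-0.02,0.15,0,0,0],[0,0,0.1,0,0,0],[0,0,0,0,0,0]]]'
python3 -m crank '[[[0,0,0.07,0,0,0],[0,0,0.1,0,0,0],[0,0,0.1,0,0,0],[0,0,0.1,0,0,0]]]'
```

```text
clock: 6.13
eef_pos: [491.8, 125.1, 79.6]
tool_rot: [3.125, 0.004, 1.287]
force: [-1.4, -0.2, 5.5]
width: 0.1
clock: 6.47
eef_pos: [491.9, 125.1, 79.0]
tool_rot: [3.12, 0.006, 1.287]
force: [-7.3, -1.7, 35.0]
width: 0.1
```

```bash
python3 -m crank '[[[0,0,-0.3,0,0,0],[0,0,-0.5,0,0,0],[0,0,-0.8,0,0,0],[0,0,-0.9,0,0,0],[0,0,-0.9,0,0,0],[0,0,-0.9,0,0,0],[0,0,-0.5,0,0,0],[0,0,0,0,0,0]]]' -1
python3 - <<'E'
from h import *
p=shot("top");save(p,"t3.png"); w=cloud(p); s=np.s_[185:275,190:280]
P=w[s].reshape(-1,3); c=p["color"][s].reshape(-1,3).astype(int); m=(c[:,0]-c[:,2]>40)
B=P[m]
for a,b in((65,90),(92,125),(125,300)):
    Q=B[(B[:,2]>a)&(B[:,2]<b)]; print(a,len(Q)); 
    if len(Q)>3: print(Q.mean(0).round(1),cv2.minAreaRect(Q[:,:2].astype(np.float32)))
    if a==92: print((Q[:,:2]-C)@np.c_[xh,yh].mean(0) if 0 else ((Q[:,:2]-C)@np.c_[xh,yh]).mean(0))
print(np.polyfit(*(lambda L:(((L[:,:2]-C)@xh),L[:,2]))(B[(B[:,2]>70)&(B[:,2]<88)]),1))
rows([((530,-170,300),95)])
E
```

```text
clock: 7.13
eef_pos: [487.8, 126.5, 229.3]
tool_rot: [3.121, 0.008, 1.286]
force: [1.1, -0.1, 0.3]
width: 85.5
65 1150
[546.3 240.   80.1] ((546.3789672851562, 191.38539123535156), (189.70669555664062, 170.060791015625), 74.2468032836914)
92 50
[464.8 214.1 109.5] ((464.7674255371094, 214.57992553710938), (68.64899444580078, 6.587076663970947), 73.90811920166016)
[-84.09036417   0.47679888]
125 0
[-1.25172580e-03  7.99833857e+01]
[[[-0.76,0.35,-0.19,0.01,0.01,-0.3],[-0.77,0.32,-0.19,0.01,0.01,-0.3],[-0.78,0.3,-0.19,0.01,0.01,-0.3],[-0.79,0.28,-0.19,0.01,0.01,-0.3],[-0.79,0.25,-0.19,0.01,0.01,-0.3],[-0.8,0.23,-0.19,0.01,0.01,-0.3],[-0.81,0.2,-0.19,0.01,0.01,-0.3],[-0.81,0.18,-0.19,0.01,0.01,-0.3],[-0.82,0.15,-0.2,0.01,0.01,-0.3],[-0.82,0.12,-0.2,0.01,0.01,-0.3],[-0.83,0.1,-0.2,0.01,0.01,-0.3],[-0.83,0.07,-0.2,0.01,0.01,-0.3]]]
```

The depth data shows the lid is closed: slope about 0 at z 80, and the lip pair is about 6.6 mm thick, centred at (464.8,214.4). Next I go over to the stand.

```bash
python3 -m crank '[[[-0.76,0.35,-0.19,0,0.01,-0.3],[-0.77,0.32,-0.19,0,0.01,-0.3],[-0.78,0.3,-0.19,0,0.01,-0.3],[-0.79,0.28,-0.19,0,0.01,-0.3],[-0.79,0.25,-0.19,0.01,0.01,-0.3],[-0.8,0.23,-0.19,0.01,0.01,-0.3],[-0.81,0.2,-0.19,0.01,0.01,-0.3],[-0.81,0.18,-0.19,0.01,0.01,-0.3],[-0.82,0.15,-0.2,0.01,0.01,-0.3],[-0.82,0.12,-0.2,0.01,0.01,-0.3],[-0.6,0.1,-0.2,0.01,0.01,-0.3],[-0.3,0.07,-0.2,0.01,0.01,-0.3]]]'
python3 -m crank '[[[0,0,0,0,0,0],[0,0,0,0,0,0]]]'
python3 - <<'E'
from h import *
s=ctrl.read_state();print(s["eef_pos"].round(1) if hasattr(s["eef_pos"],"round") else s["eef_pos"])
p=shot("wrist");save(p,"w1.png");w=cloud(p);np.savez("pics/w1.npz",w=w,c=p["color"])
print("cam",-np.array(p["R"]).T@p["t"],p["camera_matrix"][0][0])
for q in("clip_a","stand"):
    print(q,[(round(float(a["conf"]),2),np.round(a["extent"]).tolist()) for a in ctrl.search_frame(q,p)[:2]])
E
```

```text
clock: 8.18
eef_pos: [524.5, -157.1, 281.7]
tool_rot: [-3.119, -0.006, 1.689]
force: [0.5, 0.2, -0.9]
width: 85.0
clock: 8.35
eef_pos: [523.8, -160.6, 278.8]
tool_rot: [-3.115, -0.007, 1.683]
force: [-0.1, 0.6, 0.1]
width: 85.2
[ 523.8 -160.6  278.8]
cam [518.5804157  -81.54359774 421.16306131] 344.55799723618856
clip_a [(0.73, [301.0, 249.0, 38.0, 54.0])]
stand [(0.61, [416.0, 30.0, 76.0, 55.0])]
```

View pics/w1.png

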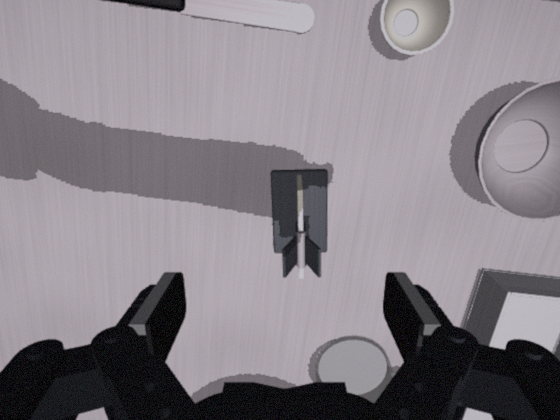

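The wrist view shows the stand at about (300,210) and the clip's two handles at (301,250), forming a V with the card between them. The neighbours are far enough away. Next I measure the clip from depth.

```bash
python3 - <<'E'
from h import *
D=np.load("pics/w1.npz"); w=D["w"][160:290,265:340].reshape(-1,3); c=D["c"][160:290,265:340].reshape(-1,3).astype(int)
br=c.mean(1)
card=w[(w[:,2]>60)&(w[:,2]<93)&(br>140)]; clip=w[(w[:,2]>92)&(w[:,2]<130)]
foot=w[(w[:,2]>7)&(w[:,2]<18)&(br<90)]
hand=clip[clip[:,2]>100]
for n,Q in(("card",card),("clip",clip),("handles",hand),("foot",foot)):
    print(n,len(Q),Q.min(0).round(),Q.max(0).round(),np.median(Q,0).round(1),cv2.minAreaRect(Q[:,:2].astype(np.float32)))
u,s,v=np.linalg.svd(card[:,:2]-card[:,:2].mean(0));print("card mean",card.mean(0),"dir",np.degrees(np.arctan2(*v[0][::-1])))
for z in range(92,130,6):
    Q=clip[(clip[:,2]>=z)&(clip[:,2]<z+6)]
    if len(Q)>3: print(z,len(Q),Q.min(0).round(),Q.max(0).round())
E
```

```text
card 398 [ 534. -269.   65.] [ 551. -171.   93.] [ 542.2 -221.5   85.1] ((541.8335571289062, -220.16885375976562), (7.449213027954102, 98.94164276123047), 8.110279083251953)
clip 950 [ 524. -253.   92.] [ 564. -214.  123.] [ 545.  -231.9  108.4] ((544.5553588867188, -233.38792419433594), (37.55226516723633, 39.06511688232422), 8.201436042785645)
handles 675 [ 524. -250.  100.] [ 564. -216.  123.] [ 552.3 -231.8  114. ] ((544.5355834960938, -233.25111389160156), (37.55226516723633, 30.51224136352539), 8.201436042785645)
foot 2850 [ 501. -275.    7.] [ 582. -161.   18.] [ 531.1 -207.6   11.3] ((541.9404296875, -218.64614868164062), (69.10655212402344, 107.60773468017578), 8.031886100769043)
card mean [ 542.27169009 -219.53855583   87.17449903] dir -81.94194677298759
92 234 [ 532. -253.   92.] [ 554. -214.   98.]
98 135 [ 530. -249.   98.] [ 556. -217.  104.]
104 142 [ 529. -249.  104.] [ 558. -217.  110.]
110 153 [ 527. -249.  110.] [ 561. -216.  116.]
116 284 [ 524. -250.  116.] [ 564. -216.  122.]
```

```bash
python3 - <<'E'
from h import *
rows([((544.5,-233,190),98.1)])
E
```

```text
[[[-0.51,0.09,0.59,-0.05,-0.01,-0.05],[-0.51,0.09,0.59,-0.05,-0.01,-0.05],[-0.51,0.08,0.59,-0.05,-0.01,-0.05],[-0.51,0.08,0.59,-0.05,-0.01,-0.05],[-0.51,0.07,0.6,-0.05,-0.01,-0.05]]]
```

```bash
python3 -m crank '[[[-0.51,0.09,0.59,-0.05,-0.01,-0.05],[-0.51,0.09,0.59,-0.05,-0.01,-0.05],[-0.51,0.08,0.59,-0.05,-0.01,-0.05],[-0.51,0.08,0.59,-0.05,-0.01,-0.05],[-0.4,0.07,0.5,-0.05,-0.01,-0.05],[0,0,0,0,0,0],[0,0,0,0,0,0]]]'
python3 - <<'E'
from h import *
rows([((544.5,-233,140),98.1),((544.5,-233,96),98.1)],0.5)
E
```

```text
clock: 9.08
eef_pos: [546.5, -219.8, 189.5]
tool_rot: [3.138, -0.006, 1.728]
force: [0.1, 0.6, 0.5]
width: 85.4
[[[-0.11,-0.04,0.41,0.01,-0.01,0.04],[-0.11,-0.03,0.41,0.01,-0.01,0.04],[-0.11,-0.03,0.41,0.01,-0.01,0.04],[-0.11,-0.03,0.41,0.01,-0.01,0.04],[0,0,0.49,0,0,0],[0,0,0.49,0,0,0],[0,0,0.49,0,0,0]]]
```

```bash
python3 -m crank '[[[-0.11,-0.04,0.41,0.01,-0.01,0.04],[-0.11,-0.03,0.41,0.01,-0.01,0.04],[-0.11,-0.03,0.41,0.01,-0.01,0.04],[-0.11,-0.03,0.41,0.01,-0.01,0.04],[0,0,0.3,0,0,0],[0,0,0,0,0,0]]]'
python3 - <<'E'
from h import *
rows([((544.5,-233,96),98.1)],0.5)
p=shot("wrist");save(p,"w2.png");w=cloud(p)[:,:]
Q=w[(w[...,2]>92)&(w[...,2]<123)&(abs(w[...,0]-545)<25)&(abs(w[...,1]+233)<30)]
print(len(Q),Q.min(0),Q.max(0)); print(cv2.minAreaRect(Q[:,:2].astype(np.float32)) if len(Q)>3 else 0)
E
```

```text
clock: 9.58
eef_pos: [546.5, -227.7, 129.9]
tool_rot: [3.138, -0.002, 1.716]
force: [0.2, 0.3, 0.2]
width: 85.2
[[[-0.06,-0.03,0.38,0.01,-0.01,0.01],[-0.06,-0.03,0.38,0.01,-0.01,0.01],[-0.06,-0.03,0.38,0.01,-0.01,0.01]]]
3518 [ 523.902795   -253.07280359   92.00061696] [ 564.94753628 -213.10675906  121.88560814]
((544.3782348632812, -233.07972717285156), (37.6143913269043, 40.36487579345703), 7.943521022796631)
```

View pics/w2.png

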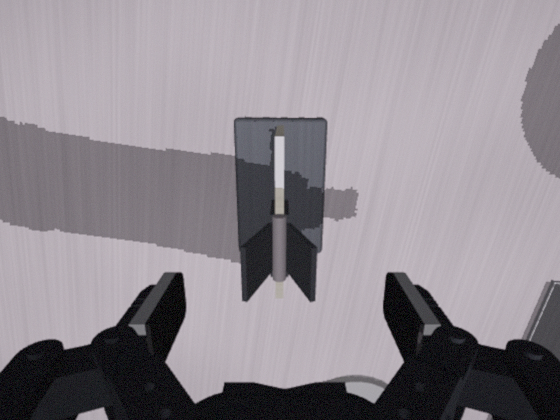

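The clip is centred between the fingers, with its handles at cols 243–316 and the fingers at 185/385. I move down and squeeze.

```bash
python3 -m crank '[[[-0.07,-0.04,0.38,0.01,-0.01,0.01],[-0.07,-0.04,0.38,0.01,-0.01,0.01],[-0.07,-0.04,0.36,0.01,-0.01,0.01],[0,0,0,0,0,0],[0,0,0,0,0,0]]]'
python3 -m crank '[[[0,0,0,0,0,0],[0,0,0,0,0,0],[0,0,0,0,0,0],[0,0,0,0,0,0],[0,0,0,0,0,0],[0,0,0,0,0,0],[0,0,0,0,0,0],[0,0,0,0,0,0]]]' 1
```

```text
clock: 10.05
eef_pos: [545.6, -234.4, 95.1]
tool_rot: [3.138, 0.003, 1.714]
force: [0.7, 0.3, -0.0]
width: 85.4
clock: 10.72
eef_pos: [547.0, -235.1, 99.9]
tool_rot: [3.134, 0.007, 1.714]
force: [-1.0, 0.2, -1.5]
width: 12.0
```

```bash
python3 -m crank '[[[0,0,0,0,0,0],[0,0,-0.2,0,0,0],[0,0,-0.3,0,0,0],[0,0,-0.4,0,0,0],[0,0,-0.5,0,0,0],[0,0,-0.5,0,0,0],[0,0,-0.5,0,0,0],[0,0,-0.5,0,0,0],[0,0,-0.5,0,0,0],[0,0,0,0,0,0]]]'
python3 - <<'E'
from h import *
p=shot("wrist");save(p,"w3.png");q=shot("side");save(q,"s3.png"); np.savez("pics/w3.npz",w=cloud(p))
np.savez("pics/s3.npz",w=cloud(q))
e=ctrl.search_frame("clip_a",q);print(e[:2]); 
a=cv2.imread("pics/w3.png");b=cv2.resize(cv2.imread("pics/s3.png")[90:200,260:340],(305,420))
cv2.imwrite("pics/c3.png",cv2.resize(np.hstack([a,b]),(800,388)))
E
```

```text
clock: 11.55
eef_pos: [547.6, -233.5, 210.4]
tool_rot: [3.131, 0.006, 1.715]
force: [-0.3, -0.1, -1.4]
width: 12.0
[{'extent': [297.9, 133.8, 9.9, 14.3], 'conf': 0.68}]
```

View pics/c3.png

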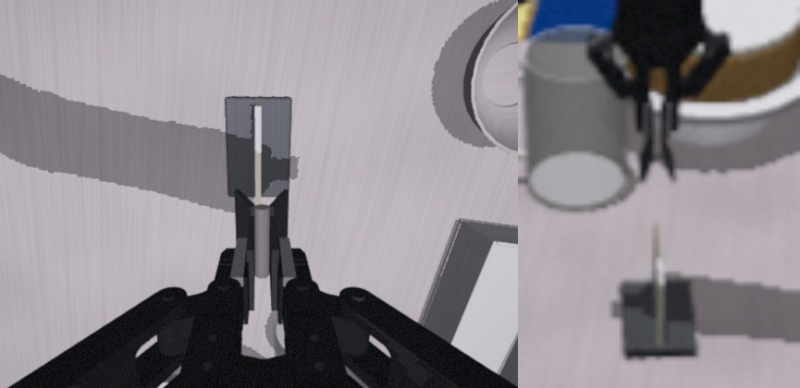

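The clip is off the card and held open, visible between the fingers in both views. Next I measure the pin relative to the TCP.

```bash
python3 - <<'E'
from h import *
s=ctrl.read_state(); print(s["width"],s["force"].round(1))
p=s["eef_pos"];R=Ro.from_euler("xyz",s["tool_rot"])
w=np.load("pics/w3.npz")["w"]; L=R.inv().apply((w.reshape(-1,3)-p)).reshape(w.shape)
print("pin col 283 rows: tool xyz")
for r in range(205,300,8): print(r,L[r,276:292:4].round(1).tolist())
m=(abs(L[...,0])<30)&(abs(L[...,1])<30)&(L[...,2]>-5)&(L[...,2]<50)
Q=L[m]; print(Q.min(0).round(1),Q.max(0).round(1))
for z in range(-4,48,4):
    q=Q[(Q[:,2]>=z)&(Q[:,2]<z+4)]
    if len(q): print(z,len(q),q.min(0).round(1),q.max(0).round(1))
S=np.load("pics/s3.npz")["w"]; L=R.inv().apply((S.reshape(-1,3)-p)); q=L[(abs(L[:,0])<30)&(abs(L[:,1])<25)&(L[:,2]>-5)&(L[:,2]<60)]
print("side",len(q),q.min(0),q.max(0))
E
```

```text
12.290460683998534 [-0.4  0.7 -0.7]
pin col 283 rows: tool xyz
205 [[-7.3, -3.8, 122.6], [-6.8, -0.5, 121.1], [-30.9, 3.1, 195.3], [-30.6, 7.2, 194.3]]
213 [[-14.2, -3.9, 122.6], [-14.0, -0.6, 121.8], [-39.6, 3.1, 195.0], [-40.2, 7.3, 196.6]]
221 [[-21.3, -3.9, 122.6], [-21.4, -0.6, 122.8], [21.1, 2.2, 10.0], [-53.0, 7.5, 206.8]]
229 [[19.7, -1.6, 3.4], [19.9, 0.3, 2.7], [20.1, 2.1, 2.4], [19.5, 4.0, 3.8]]
237 [[15.5, -1.6, 3.7], [15.7, 0.3, 3.3], [15.2, 2.2, 4.4], [15.7, 4.0, 3.1]]
245 [[11.3, -1.6, 4.0], [11.9, 0.3, 2.7], [12.4, 2.1, 1.6], [11.7, 4.0, 3.0]]
253 [[6.7, -1.7, 4.7], [7.8, 0.3, 2.5], [7.5, 2.1, 3.1], [7.1, 4.1, 4.0]]
261 [[2.3, -1.7, 5.0], [3.3, 0.2, 3.0], [3.8, 2.1, 2.2], [3.4, 4.1, 2.9]]
269 [[-2.7, -1.8, 6.2], [-1.3, 0.2, 3.6], [-0.7, 2.1, 2.6], [-1.6, 4.1, 4.1]]
277 [[-6.6, -1.8, 5.3], [-5.3, 0.2, 3.0], [-5.5, 2.1, 3.3], [-5.4, 4.1, 3.1]]
285 [[-11.0, -1.8, 5.1], [-10.5, 0.2, 4.3], [-9.2, 2.1, 2.2], [-9.6, 4.1, 2.8]]
293 [[-15.9, -1.9, 5.6], [-14.4, 0.2, 3.3], [-14.8, 2.2, 3.8], [-14.5, 4.1, 3.5]]
[-19.5 -14.6  -5. ] [21.6 18.  36.2]
-4 52 [12.5 -4.7 -4. ] [16.5  8.5 -0. ]
0 909 [-19.2  -4.8   0.2] [21.5  8.6  4. ]
4 524 [-19.5  -4.9   4. ] [21.6  8.4  8. ]
8 148 [ 8.4 -6.3  8. ] [21.4 10.  12. ]
12 230 [-0.9 -7.8 12. ] [21.5 11.3 16. ]
16 220 [-2.7 -9.3 16. ] [21.4 12.7 20. ]
20 242 [ -4.7 -10.8  20. ] [21.4 14.2 24. ]
24 226 [ -6.6 -12.4  24. ] [21.4 15.6 28. ]
28 233 [ -8.5 -13.9  28. ] [21.5 17.1 31.9]
32 178 [-14.3 -14.6  32. ] [21.5 18.  35.7]
36 3 [ -7.9 -12.6  36. ] [20.8 18.  36.2]
side 77 [-24.00205242 -11.86659568  -2.59378146] [28.83955979 19.19791512 34.73039452]
```

```bash
cat >> h.py <<'E'
YB=np.radians(-15.7); xh=np.array([np.cos(YB),np.sin(YB)]); yh=np.array([-np.sin(YB),np.cos(YB)])
MID=np.array([464.6,214.2])
def goal(z): return np.r_[MID-1.0*yh-1.7*xh,z]
E
python3 - <<'E'
from h import *
rows([(goal(200),74.3)],0.65)
E
```

```text
[[[0.63,-0.02,0.01,0,0,0.17],[0.63,-0.04,0.01,0,0,0.17],[0.63,-0.05,0.01,0,0,0.17],[0.63,-0.06,0.01,0,0,0.17],[0.63,-0.07,0.01,0,0,0.17],[0.63,-0.08,0.01,0,0,0.17],[0.62,-0.09,0.01,0,0,0.17],[0.62,-0.1,0.01,0,0,0.17],[0.62,-0.11,0.01,0,0,0.17],[0.62,-0.12,0.01,0,0,0.17],[0.62,-0.13,0.01,0,0,0.17],[0.61,-0.14,0.01,0,0,0.17]]]
[[[0.61,-0.15,0.01,0,0,0.17],[0.61,-0.17,0.01,0,0,0.17],[0.61,-0.18,0.01,0,0,0.17],[0.6,-0.19,0.01,0,0,0.17],[0.6,-0.2,0.01,0,0,0.17],[0.6,-0.21,0.01,0,0,0.17],[0.59,-0.22,0.01,0,0,0.17],[0.59,-0.23,0.01,0,0,0.17],[0.58,-0.24,0.01,0,0,0.17],[0.58,-0.25,0.01,0,0,0.17],[0.58,-0.26,0.01,0,0,0.17],[0.57,-0.27,0.01,0,0,0.17]]]
```

```bash
python3 -m crank '[[[0.3,-0.02,0,0,0,0.17],[0.5,-0.04,0,0,0,0.17],[0.63,-0.05,0,0,0,0.17],[0.63,-0.06,0,0,0,0.17],[0.63,-0.07,0,0,0,0.17],[0.63,-0.08,0,0,0,0.17],[0.62,-0.09,0,0,0,0.17],[0.62,-0.1,0,0,0,0.17],[0.62,-0.11,0,0,0,0.17],[0.62,-0.12,0,0,0,0.17],[0.62,-0.13,0,0,0,0.17],[0.61,-0.14,0,0,0,0.17]]]'
python3 -m crank '[[[0.61,-0.15,0,0,0,0.17],[0.61,-0.17,0,0,0,0.17],[0.61,-0.18,0,0,0,0.17],[0.6,-0.19,0,0,0,0.17],[0.6,-0.2,0,0,0,0.17],[0.6,-0.21,0,0,0,0.17],[0.59,-0.22,0,0,0,0.17],[0.5,-0.23,0,0,0,0.17],[0.4,-0.2,0,0,0,0.17],[0.2,-0.1,0,0,0,0.17],[0,0,0,0,0,0],[0,0,0,0,0,0]]]'
python3 -c '
from h import *
rows([(goal(185),74.3)],0.3)'
```

```text
clock: 12.7
eef_pos: [495.9, -19.6, 190.7]
tool_rot: [-3.119, 0.001, 1.481]
force: [1.0, 0.6, -0.9]
width: 12.3
clock: 13.7
eef_pos: [453.8, 158.7, 178.3]
tool_rot: [-3.094, 0.016, 1.303]
force: [0.6, -0.1, -1.6]
width: 12.1
[[[0.26,-0.03,-0.03,-0.07,0.02,0.01],[0.26,-0.03,-0.03,-0.07,0.02,0.01],[0.26,-0.03,-0.03,-0.07,0.02,0.01],[0.26,-0.03,-0.03,-0.07,0.02,0.01],[0.26,-0.03,-0.03,-0.07,0.02,0.01],[0.26,-0.03,-0.03,-0.07,0.02,0.01],[0.26,-0.03,-0.03,-0.07,0.02,0.01]]]
```

```bash
python3 -m crank '[[[0.26,-0.03,-0.05,-0.07,0.02,0.01],[0.26,-0.03,-0.05,-0.07,0.02,0.01],[0.26,-0.03,-0.05,-0.07,0.02,0.01],[0.26,-0.03,-0.05,-0.07,0.02,0.01],[0.26,-0.03,-0.05,-0.07,0.02,0.01],[0.26,-0.03,-0.04,-0.07,0.02,0.01],[0.2,-0.03,-0.04,-0.07,0.02,0.01],[0,0,0,0,0,0],[0,0,0,0,0,0],[0,0,0,0,0,0]]]'
python3 - <<'E'
from h import *
rows([(goal(178),74.3)],0.2)
s=ctrl.read_state();p=s["eef_pos"];R=Ro.from_euler("xyz",s["tool_rot"])
a=shot("wrist");save(a,"w4.png");w=cloud(a);L=R.inv().apply((w.reshape(-1,3)-p)).reshape(w.shape)
m=(abs(L[...,0])<24)&(abs(L[...,1])<22)&(L[...,2]>-5)&(L[...,2]<42);Q=L[m];print("clip in tool",Q.min(0).round(1),Q.max(0).round(1))
c=a["color"].astype(int); br=(c[...,0]-c[...,2]>35)
m=br&(w[...,2]>100)&(w[...,2]<115); Q=w[m]; T=L[m]
print("lips",len(Q),Q.mean(0).round(1),cv2.minAreaRect(Q[:,:2].astype(np.float32)),"tool",T.min(0).round(1),T.max(0).round(1),cv2.minAreaRect(T[:,:2].astype(np.float32)))
E
```

```text
clock: 14.53
eef_pos: [463.2, 215.1, 187.9]
tool_rot: [3.133, 0.001, 1.294]
force: [0.0, 0.4, -0.0]
width: 12.1
[[[-0.02,0,0.16,0.04,0,-0.01],[-0.02,0,0.16,0.04,0,-0.01]]]
clip in tool [-18.9 -17.3  -5. ] [22.3 15.4 39.8]
lips 422 [469.4 229.6 108.2] ((469.1527099609375, 228.6631317138672), (35.49575424194336, 6.190760612487793), 74.29634857177734) tool [-3.  -1.7 77.5] [32.5  4.5 85.5] ((14.731145858764648, 1.3351669311523438), (6.183691024780273, 35.500450134277344), 89.77205657958984)
```

View pics/w4.png

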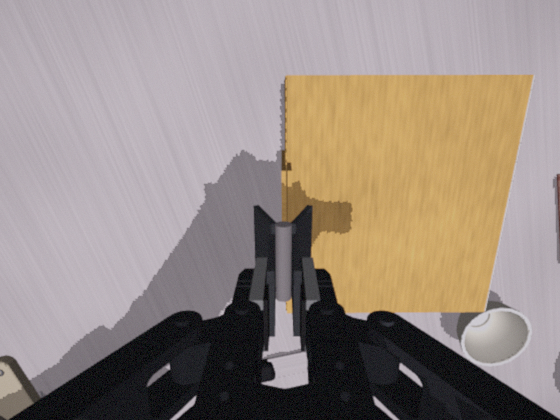

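The view shows the lid closed, with the lips along col 285 under the gaping jaws (255–312). I'll compare the pin and jaw tips with the lips in box axes.

```bash
python3 - <<'E'
from h import *
s=ctrl.read_state();p=s["eef_pos"];print(p.round(1),s["tool_rot"].round(3))
a=shot("wrist");w=cloud(a); B=np.stack([(w[...,:2]-MID)@xh,(w[...,:2]-MID)@yh,w[...,2]],-1)
print("pin",np.median(B[228:298,278:290].reshape(-1,3),0).round(1), np.median(B[228:236,278:290].reshape(-1,3),0).round(1),np.median(B[290:298,278:290].reshape(-1,3),0).round(1))
m=(abs(B[...,0])<30)&(abs(B[...,1])<28)
for z in range(142,196,5):
    q=B[m&(B[...,2]>=z)&(B[...,2]<z+5)]
    if len(q)>3: print(z,len(q),np.percentile(q,1,0).round(1),np.percentile(q,99,0).round(1))
c=a["color"].astype(int); q=B[(c[...,0]-c[...,2]>35)&(w[...,2]>100)&(w[...,2]<115)]
print("lips",q.min(0).round(1),q.max(0).round(1),np.percentile(q,[2,98],0).round(1))
E
```

```text
[463.2 214.9 187.9] [3.134e+00 1.000e-03 1.293e+00]
pin [nan nan nan] [nan nan nan] [ -2.  -13.6 180.9]
147 168 [-18.4 -12.1 148.1] [ 14.2  22.3 152. ]
152 292 [-17.4  -7.  152. ] [ 13.3  22.4 157. ]
157 291 [-15.5  -4.5 157. ] [ 11.4  22.3 161.9]
162 295 [-13.6  -2.1 162.1] [  9.6  22.2 167. ]
167 277 [-11.8   0.4 167. ] [  7.8  22.3 171.9]
172 215 [-10.1   8.5 172. ] [  5.8  22.2 177. ]
177 1295 [ -7.8 -17.6 177.2] [  4.   22.  181.9]
182 114 [ -8.6 -12.7 182. ] [  4.7  21.8 187. ]
187 135 [-13.6  -2.1 187.1] [ 10.5  17.1 192. ]
192 333 [-19.7 -11.8 192.1] [ 16.5  17.1 197. ]
lips [ -2.6  -2.9 100. ] [  3.7  33.  110.2] [[ -2.5  -2.  103.5]
 [  3.6  32.7 109.6]]
```

```bash
python3 -m crank '[[[-0.07,0.04,0.15,0.04,0,0],[-0.06,0.04,0.2,0.04,0,0],[0,0,0.2,0,0,0],[0,0,0.1,0,0,0],[0,0,0,0,0,0],[0,0,0,0,0,0]]]'
cat > m.py <<'E'
from h import *
s=ctrl.read_state();p=s["eef_pos"];print(p.round(1),s["tool_rot"].round(3),s["width"].round(1),s["force"].round(1))
a=shot("wrist");w=cloud(a); B=np.stack([(w[...,:2]-MID)@xh,(w[...,:2]-MID)@yh,w[...,2]],-1)
z0=p[2]-10
m=(abs(B[...,0])<25)&(abs(B[...,1])<28)
c=a["color"].astype(int); br=c[...,0]-c[...,2]>35
for z in (-28,-20,-10,-3,3):
    q=B[m&~br&(B[...,2]>=z0+z)&(B[...,2]<z0+z+5)]
    if len(q)>3: print(z0+z,len(q),np.percentile(q,1,0).round(1),np.percentile(q,99,0).round(1))
q=B[br&(w[...,2]>100)&(w[...,2]<115)&(B[...,0]<15)&(B[...,0]>-15)]
print("lips",np.percentile(q,[2,98],0).round(1)); save(a,f"wm{a['shot']}.png"); print(a['shot'])
q=B[br&(B[...,0]>20)&(B[...,0]<160)]; print("lid slope",np.polyfit(q[:,0],q[:,2],1))
E
python3 m.py
```

```text
clock: 15.13
eef_pos: [464.7, 207.0, 165.2]
tool_rot: [-3.139, 0.004, 1.289]
force: [-0.3, 0.3, -0.9]
width: 12.0Traceback (most recent call last):
  File "m.py", line 2, in <module>
    s=ctrl.read_state();p=s["eef_pos"];print(p.round(1),s["tool_rot"].round(3),s["width"].round(1),s["force"].round(1))
                                                                               ^^^^^^^^^^^^^^^^
AttributeError: 'float' object has no attribute 'round'
```

```bash
sed -i 's/s\["width"\].round(1)/round(s["width"],1)/' m.py; python3 m.py
```

```text
[464.7 207.  165.2] [-3.139  0.004  1.289] 12.0 [-0.3  0.3 -0.9]
127.21141499921623 267 [-15.1 -16.4 127.4] [ 16.9  14.9 132.1]
135.21141499921623 300 [-12.1 -11.5 135.2] [ 14.3  15.1 140.1]
145.21141499921623 276 [ -8.1  -6.7 145.3] [ 10.9  14.9 150.1]
152.21141499921623 492 [ -5.3 -24.5 152.5] [  8.1  15.  157.2]
158.21141499921623 591 [ -4.5 -24.4 158.2] [  8.   14.6 162.7]
lips [[ -2.9  -0.7 101.7]
 [  3.6  32.7 109.5]]
12
lid slope [-8.67505186e-03  7.96860226e+01]
```

```bash
python3 -m crank '[[[0.05,-0.01,0.15,0,0,0],[0.05,-0.01,0.2,0,0,0],[0,0,0.2,0,0,0],[0,0,0.2,0,0,0],[0,0,0.12,0,0,0],[0,0,0,0,0,0],[0,0,0,0,0,0],[0,0,0,0,0,0]]]'; python3 m.py
```

```text
clock: 15.85
eef_pos: [464.6, 210.9, 136.1]
tool_rot: [-3.139, 0.004, 1.29]
force: [-0.3, 0.5, -0.4]
width: 11.7
[464.6 210.9 136.1] [-3.139  0.004  1.29 ] 11.7 [-0.3  0.5 -0.4]
98.07859074772114 266 [-16.2 -12.   98.2] [ 15.7  18.8 103. ]
106.07859074772114 294 [-13.1  -7.7 106.2] [ 13.2  18.8 111. ]
116.07859074772114 272 [ -9.3  -3.  116.1] [  9.7  18.7 120.9]
123.07859074772114 487 [ -6.5 -20.8 123.2] [  7.   18.9 128.1]
129.07859074772114 601 [ -5.7 -20.5 129.1] [  6.7  18.5 133.3]
lips [[ -2.9 -36.6 102. ]
 [  3.8  32.8 109.5]]
13
lid slope [-8.50212487e-03  7.96601475e+01]
```

```bash
python3 - <<'E'
from h import *
q=shot("side");t=shot("top");save(t,"tf.png");save(q,"sf.png")
for n in "ramekin palette bowl towels water punnet jug".split():
    r=ctrl.search_frame(n,t); print(n,[(round(float(a["conf"]),2),np.round(a["extent"]).tolist()) for a in r[:1]])
a=cv2.imread("pics/wm13.png")[150:330,170:390];b=cv2.imread("pics/sf.png")[170:300,220:350]
cv2.imwrite("pics/final.png",np.hstack([cv2.resize(a,(440,360)),cv2.resize(b,(360,360))]))
E
```

```text
ramekin [(0.56, [294.0, 203.0, 19.0, 20.0])]
palette [(0.83, [297.0, 270.0, 12.0, 68.0])]
bowl [(0.97, [327.0, 155.0, 47.0, 42.0])]
towels [(0.83, [136.0, 256.0, 58.0, 40.0])]
water [(0.65, [156.0, 210.0, 26.0, 27.0])]
punnet [(0.74, [264.0, 159.0, 33.0, 43.0])]
jug []
```

View pics/final.png

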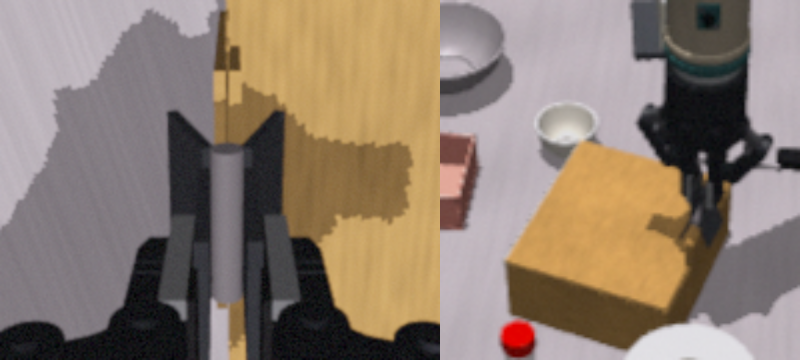

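The lid is closed and the clip sits open astride the lips, with a visible gap on both sides. The bystanders are where they were, so I hand the job in.

```bash
python3 -c '
from cell import ctrl
print(ctrl.finish_job())'
```

```text
the job is handed in; nothing more can be done
None
```

I closed the lid, took the clip off the card stand, and handed the job in with the clip held open over the pair of lips. The hand-in reported no verdict.

**Last checks**
- **Lid:** closed, with a measured slope of about 0.009 rad against a limit of 0.05.
- **Grip:** the fingers are 11.7 mm apart on the handles. The jaws looked fully open, about 27 mm at the tips by depth. I had no direct reading of the joint angle or of the finger force on the clip.
- **Position:** the clip is within about 1 mm of the lips' middle both across and along them. The pin is at about 126 mm, so the lips reach about 13 mm inside the jaw tips.
- **Contact:** the outside force on the tool was under 1 N in each axis. The camera shows clear space on both sides of the lips.
- **Bystanders:** the six that could be seen had not visibly moved. The network did not find the jug in the last top picture, so its position was not re-checked; the arm did not go near it.

**Hardest push:** pressing the lid shut, the finger force reached about 35 N, near the 40 N limit set for the arm and gripper body.

The whole job took about 16 s of the 58 s allowed.

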